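# Index the inspection camera arm over the milled square plate

### The arm

A 6-joint arm with a two-finger parallel gripper is mounted at the origin on the work surface. World frame = base frame: x ahead of the robot, y to its left, z up, the work surface at z = 0. Lengths are in m, angles in rad, forces in N, time in s.
With the tool pointing down it reaches from about 0.35 to 0.975 m from the base axis. Payload 4.9 kg.
Tool frame: the origin (TCP) lies at the very end of the fingers, on their centre line; the grasp point (between the pads) lies 19 mm behind it; z points along the fingers, y is the line along which they close (so a half turn about z gives the same grasp; the last joint's range is limited). The gripper opens to 85 mm and grips with 20 to 120 N. Pads are 22 mm wide; open, the fingers measure 114 mm over their backs; the gripper's body (76 mm by 85 mm) begins 54 mm behind the grasp point. The pads swing forward as they close: fully open they stand 13 mm farther back than shut.
Start: joints at [-1.305, 0.053, 1.613, -0, 1.476, -0.119], TCP at [0.235, -0.579, 0.231] pointing down, gripper open.
Joint ranges: [-3.01, 3.01], [-1.01, 2.22], [0.06, 2.58], [-1.02, 4.17], [0.09, 2.62], [-3.14, 3.14]. Speed limits (rad/s): [2.57, 2.57, 3.14, 3.14, 3.14, 3.14].

### API

Orientations are given as a rotation vector (axis times angle).
In Python, from station import ctrl gives the robot as it stands.
- The arm moves only by the tool jog_arm, never from a script. Its argument "plan" is a list of rows, each a list of 7 numbers: the shift along the tool's x, y, z in units of 0.02 m (1.0 is 0.02 m), then the turn, a rotation vector about the tool's x, y, z in units of 45 degrees (1.0 is 45 degrees), then the opening, from -1 (shut) to 1 (fully open). A call has 1 to 8 rows; each row shifts and turns the commanded pose from where the row before left it, along the tool's axes as they then stand; what a row does not reach is not made up. A row lasts 1/10 s, in which the tool goes at most 50 mm and 8.59 degrees, less where a joint would pass 70% of its speed; a pose out of reach is approached as far as the arm can. A call with a number of a shift or a turn outside -1 to 1 is refused whole. A call with a gripper value outside its range is refused whole. The fingers move at their own pace and stop on an object; "grip_force" is the grip in N (left out, the last holds). Time passes only in rows, so rows that do not move let the fingers close. It gives the time, the measured TCP pose, the force, the opening and the grip force at its end, in the units of the state.
- ctrl.get_obs(): the state, without advancing time (a new reading comes with each control period).
- ctrl.get_image(name): name is "scene" or "top"; returns (picture, depth): 420x560x3 uint8, red, green, blue; 420x560 float32, m along the optical axis (not along the pixel's ray), 0 where there is no reading.
- ctrl.camera_info(name): a dict with "camera_matrix" (3x3 intrinsics, pixels), "k1" (the pictures are not rectified: a ray, as slopes to the right and down, at radius r is drawn at 1 + k1 r^2 times it, then the intrinsics apply), "rvec" (rotation vector, rad) and "tvec" (3), from world to camera coordinates, as OpenCV has them. Camera axes: x right, y down, z forward; pixel columns grow to the right and rows downward; lengths in m; the calibration is good to about 2 mm. A picture is of the moment at which its call begins. camera_info takes no time and is no camera call.
- ctrl.finish_job(): hands the job in; it is judged then, once.
The state is a dict: "t": time; "q": joint angles; "dq": joint speeds; "effort": joint torques, N m; "tool_pos": TCP position; "tool_rot": TCP orientation; "contact_force": force on the tool from outside, world axes, zero at the start; "wrist_torque": the same for the moment, N m; "opening": finger opening in m; "grip_force": force on a finger pad.
Only numpy, scipy, OpenCV 4.12 (cv2) and the standard library are available. Lean on these libraries where they do the work, as an engineer would, in place of code of your own. Each camera call takes 0.05 s, during which the arm holds its last target. There are 200 camera calls.

### The job

The inspection camera's swing arm is locked in the middle hole of its index plate. Hook a fingertip under the pull ring, gently lift the spring pin, swing the arm one hole so that the camera looks down on the square plate (not the round disc), and let the pin drop fully home in that hole. Use the ring only, without pinching it, never touch the camera, and leave the two parts, the mouse, the jar and the spanner where they are.

Things in the scene. Friction and masses are not known exactly. Their poses are not given: they have to be found in the camera images.
- index_base: Fixed aluminium base plate, 360 x 300 mm (x -50 to 310, y -150 to 150 mm), top at z 62 mm, on two rails. Origin on the swing arm's vertical pivot axis, at table height; own x runs from the pivot over the middle hole, away from the robot (within 0.35 rad of straight ahead), y left, z up. Two grey pads, 84 mm across, tops at z 66 mm, lie 240 mm from the pivot, 20 degrees left and 20 degrees right of x.
- sector: Steel index plate fixed on the base plate, top at z 92 mm: five 12 mm square holes on a circle of 150 mm radius about the pivot, 20 degrees (0.349 rad) apart, the middle one on the base's x axis. Origin on the pivot axis 50 mm above the table; axes as the base plate's. One hole left or right of the middle puts the camera over the left or right pad.
- swing_arm (a joint): Angle (rad) of the arm about the vertical pivot: 0 in the middle hole (start), positive to the left (anticlockwise from above), holes at -0.698, -0.349, 0, 0.349, 0.698. A grey bar 36 mm wide, z 96 to 108 mm, pivot cap to z 118 mm. Free of the pin it turns easily (under 1 N at the ring) and stays where left. With the pin home it has about 0.007 rad of play either way.
- index_pin (a joint): Height (m) of the 10 mm round-ended spring pin above seated: 0 fully home in a hole, 0.032 upper stop. It slides vertically in the arm, 150 mm from the pivot, and reaches 12 mm into the hole: above 0.012 the arm can swing. Let go between holes it rests on the index plate at 0.012 and drops in over a hole (within about 2 mm). The spring and weight need 3.6 N at the bottom, 8.4 N at the top.
- pull_ring: Upright oval steel ring on top of the pin. Opening 56 wide x 52 tall, wire 6 mm. Origin: centre of the opening, 177 mm above the table when home. Own x points through the opening along the arm, away from the pivot and robot; y across, z up. Underside of its top wire: 26 mm above the origin. A finger slanted 45 degrees fits from the pivot (robot) side; pin guide top at z 136 mm.
- scope: Inspection camera, an upright black cylinder 32 mm across in a 46 mm clamp, at the arm's end, 240 mm from the pivot (90 mm beyond the ring), between z 91 and 160 mm. Origin on its vertical axis, 50 mm above the table. Not to be touched.
- lens (a point): Centre of the camera's lens, on the underside of the camera at z 91 mm, on the camera's vertical axis.
- square_plate: Loose milled aluminium plate, 56 x 56 x 10 mm, with a 28 mm bore through its middle, lying flat on one of the two pads; the camera shall look at it. Origin at the centre of its underside.
- round_disc: Loose solid aluminium disc, 54 mm across, 12 mm thick, lying on the other pad. Origin at the centre of its underside.
- mouse: Loose black computer mouse, 105 x 60 x 34 mm, beside the base plate on the table. Origin at the centre of its underside.
- collet_jar: Loose clear jar with a black lid, 56 mm across, 70 mm tall, on the table on the left of the base plate. Origin at the centre of its underside.
- spanner: Loose steel spanner, 150 mm long, lying on the table on the left of the base plate beyond the jar. Origin at its underside, near the middle.
Not all that is in view belongs to the job. What is shaped like the square_plate but pink or red is not meant.

How it is judged:
By the outcome, as a careful person would: the job done as asked, in the order asked, and still so for the second after the job is handed in, with the robot touching nothing.
It also fails if it takes over 42 s, if anything falls off the work surface, if the arm or the gripper's body presses on something with over 40 N, if the wrist force passes 120 N, or if a joint passes its speed limit or range.

## Working session

There is one attempt and no reset: what is moved stays moved. The work goes in short steps, Python scripts to look and compute and a tool call to move; the robot and the scene stay as the last step left them, time stands still between calls to the robot, and variables do not carry over. Pictures are saved under pics/ and viewed, at most 10 in all, crops included, and the job is handed in when it is done.

Besides the shell and the picture viewer there is one more tool, called as name([rows], argument=value, ...), one row to a line, values as JSON. jog_arm: Moves the arm, as the interface text tells. Shifts and turns lie within -1 to 1; 1 stands for 0.02 m of shift or 45 degrees of turn. Its arguments: {"type":"object","properties":{"plan":{"type":"array"},"grip_force":{"type":"number"}},"required":["plan"]}

```bash
mkdir -p pics; ls
python3 - <<'E'
from station import ctrl
import cv2,numpy as np
for n in ("scene","top"):
    im,d=ctrl.get_image(n); cv2.imwrite(f"pics/{n}0.png",im[:,:,::-1]); np.save(f"pics/{n}0.npy",d)
    print(n,ctrl.camera_info(n))
o=ctrl.get_obs();print(o)
E
```

```text
pics
scene {'camera_matrix': array([[378.85756213,   0.        , 280.66666555],
       [  0.        , 378.85756213, 212.38479537],
       [  0.        ,   0.        ,   1.        ]]), 'k1': -0.08768684904651873, 'rvec': array([ 1.96202017,  1.56408195, -0.61056952]), 'tvec': array([-0.15820279, -0.35852316,  1.24008232])}
top {'camera_matrix': array([[464.16379345,   0.        , 273.55198648],
       [  0.        , 464.16379345, 201.40027973],
       [  0.        ,   0.        ,   1.        ]]), 'k1': -0.10670716953931018, 'rvec': array([ 2.14651315, -2.18318562,  0.07668784]), 'tvec': array([0.05535807, 0.63170922, 1.03583325])}
{'t': 0.1, 'q': array([-1.30499291e+00,  5.32832130e-02,  1.61416097e+00, -1.39089639e-07,
        1.47604185e+00, -1.18992467e-01]), 'dq': array([ 9.67546762e-04, -5.10142093e-04, -2.78712888e-03,  2.18683035e-03,
       -4.50838249e-05, -9.64528844e-04]), 'effort': array([ 1.52728494e-04, -3.94905818e+01, -3.71363032e+01, -1.74564484e-04,
        3.87080392e-03, -5.09982627e-06]), 'tool_pos': array([ 0.23445833, -0.57873449,  0.23018816]), 'tool_rot': array([-3.08177224e+00, -6.00352744e-01,  2.18205777e-04]), 'contact_force': array([0.21526686, 0.61411077, 0.38660012]), 'wrist_torque': array([ 0.00451319, -0.04266873,  0.00151652]), 'grip_force': 0.0, 'opening': 0.08523078324903903}
```

View pics/scene0.png

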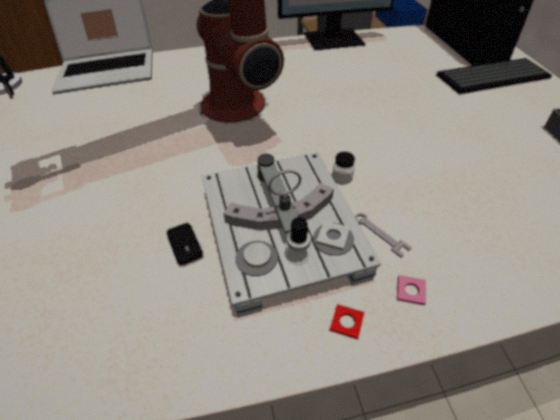

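View pics/top0.png

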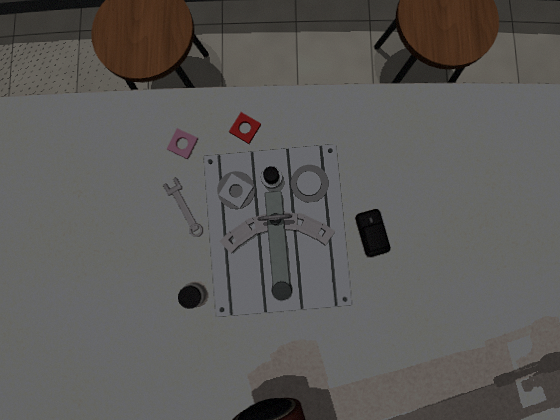

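The top view shows the pivot cap at about (282,290), the ring at (276,217), the camera at (271,175), the square plate on the left pad at (236,190) and the disc on the right pad at (309,183). The pink and red squares lie off the base. So the arm has to swing left, to +0.349. Next I'll find the pivot pose from the known heights.

```bash
cat > h.py <<'E'
import numpy as np,cv2
from scipy.spatial.transform import Rotation as R
from station import ctrl
def cam(n):
    c=ctrl.camera_info(n);return c["camera_matrix"],np.array([c["k1"],0,0,0,0.]),cv2.Rodrigues(c["rvec"])[0],c["tvec"]
def at(n,uv,z):
    K,D,Rm,t=cam(n);p=cv2.undistortPoints(np.array([[uv]],float),K,D)[0,0]
    d=Rm.T@np.r_[p,1];o=-Rm.T@t;return o+d*(z-o[2])/d[2]
def proj(n,P):
    K,D,Rm,t=cam(n);return cv2.projectPoints(np.array(P,float).reshape(-1,3),cv2.Rodrigues(Rm)[0],t,K,D)[0][:,0]
E
python3 - <<'E'
from h import *
for nm,uv,z in [("cap",(282,290.5),.118),("scope",(271,174.5),.16),("lpad sq",(236,190),.076),("rdisc",(309.5,183),.078),
 ("c_tl",(209.5,161),.062),("c_tr",(330.5,150.5),.062),("c_bl",(221.5,310),.062),("c_br",(345.5,299),.062),("ring top",(276,217),.206)]: print(nm,at("top",uv,z).round(4))
for nm,uv,z in [("cap",(265.5,160),.118),("scope",(300,225),.16)]: print("S",nm,at("scene",uv,z).round(4))
im=cv2.imread("pics/top0.png");cv2.imwrite("pics/topc.png",cv2.resize(cv2.convertScaleAbs(im[140:320,200:355],alpha=1.8),None,fx=3.3,fy=3.3,interpolation=2))
im=cv2.imread("pics/scene0.png");cv2.imwrite("pics/scc.png",cv2.resize(im[145:285,215:385],None,fx=4,fy=4,interpolation=2))
E
```

```text
cap [0.4386 0.0283 0.118 ]
scope [0.6753 0.0464 0.16  ]
lpad sq [0.655  0.1261 0.076 ]
rdisc [ 0.6673 -0.0359  0.078 ]
c_tl [0.7236 0.187  0.062 ]
c_tr [ 0.7421 -0.0858  0.062 ]
c_bl [0.3919 0.1623 0.062 ]
c_br [ 0.412  -0.1102  0.062 ]
ring top [0.5864 0.037  0.206 ]
S cap [0.4445 0.0281 0.118 ]
S scope [0.6841 0.046  0.16  ]
```

View pics/topc.png

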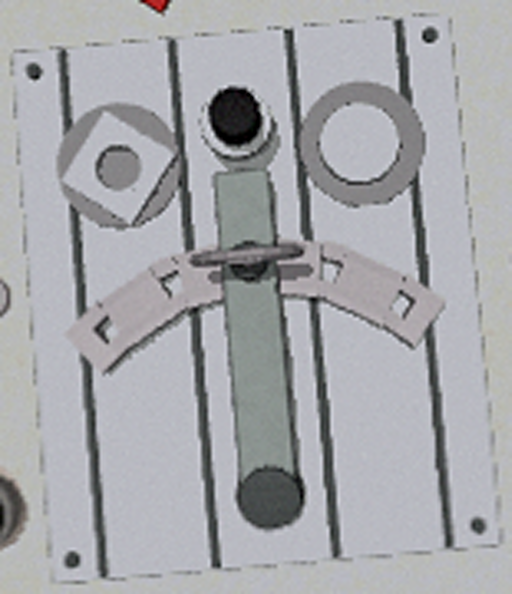

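View pics/scc.png

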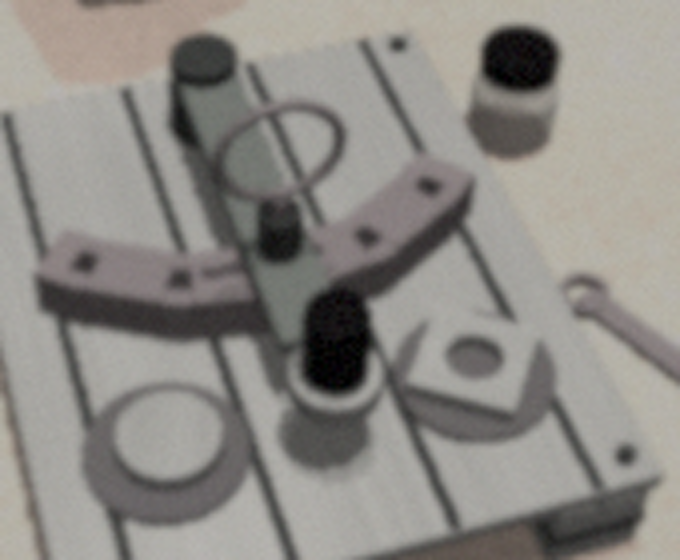

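The crops confirm it: the square plate with the bore is on the left pad. The pivot is at about (0.441, 0.028), heading about 0.0755 rad, and the ring centre at about (0.5906, 0.0395, 0.177). I'm starting the approach with the fingers shut.

jog_arm([
  [0.92,-0.97,-0.4,0,0,0,-1],
  [0.92,-0.97,-0.4,0,0,0,-1],
  [0.92,-0.97,-0.4,0,0,0,-1],
  [0.92,-0.97,-0.4,0,0,0,-1],
  [0.92,-0.97,-0.4,0,0,0,-1],
  [0.92,-0.97,-0.4,0,0,0,-1],
  [0.92,-0.97,-0.4,0,0,0,-1],
  [0.92,-0.97,-0.4,0,0,0,-1],
], grip_force=20)

```text
t: 0.9
tool_pos: [0.3129, -0.3789, 0.295]
tool_rot: [-3.083, -0.6, 0.0]
contact_force: [0.2, -0.6, -0.3]
opening: -0.0002
grip_force: 0.0
```

jog_arm([
  [0.92,-0.97,-0.2,0,0,0,-1],
  [0.92,-0.97,-0.2,0,0,0,-1],
  [0.92,-0.97,-0.2,0,0,0,-1],
  [0.92,-0.97,-0.2,0,0,0,-1],
  [0.92,-0.97,-0.2,0,0,0,-1],
  [0.92,-0.97,-0.2,0,0,0,-1],
  [0.92,-0.97,-0.2,0,0,0,-1],
  [0.92,-0.97,-0.2,0,0,0,-1],
])

```text
t: 1.7
tool_pos: [0.391, -0.1799, 0.327]
tool_rot: [-3.083, -0.6, 0.001]
contact_force: [0.4, -0.6, 0.2]
opening: -0.0003
grip_force: 0.0
```

jog_arm([
  [0.92,-0.97,0,0,0,0,-1],
  [0.92,-0.97,0,0,0,0,-1],
  [0.92,-0.97,0,0,0,0,-1],
  [0.92,-0.97,0,0,0,0,-1],
  [0,0,0,0,0,0.15,-1],
  [0,0,0,0,0,0.15,-1],
  [0,0,0,0,0,0.09,-1],
  [0,0,0,0,0,0,-1],
])

```text
t: 2.5
tool_pos: [0.4299, -0.0813, 0.3268]
tool_rot: [-3.139, -0.124, 0.001]
contact_force: [0.5, -0.6, 0.1]
opening: 0.0001
grip_force: 0.0
```

jog_arm([
  [0,0,0,0,0.16,0,-1],
  [0,0,0,0,0.16,0,-1],
  [0,0,0,0,0.17,0,-1],
  [0,0,0,0,0.17,0,-1],
  [0,0,0,0,0.17,0,-1],
  [0,0,0,0,0.17,0,-1],
  [0,0,0,0,0,0,-1],
  [0,0,0,0,0,0,-1],
])

```text
t: 3.3
tool_pos: [0.4389, -0.0856, 0.3278]
tool_rot: [-2.875, -0.114, -1.178]
contact_force: [0.1, 0.3, 0.8]
opening: -0.0
grip_force: 0.0
```

```bash
cat >> h.py <<'E'
PIV=np.array([.441,.0282]);PSI=.0755
def target(phi,s,up,tilt=45):
    """TCP pose: finger axis through the ring at arm angle phi, TCP s beyond ring centre, raised by up"""
    a=PSI+phi;h=np.array([np.cos(a),np.sin(a),0]);l=np.array([-h[1],h[0],0]);u=np.array([0,0,1.])
    t=np.radians(tilt);z=np.cos(t)*h-np.sin(t)*u;x=np.sin(t)*h+np.cos(t)*u
    p=np.r_[PIV,.177]+.15*h+s*z+up*u
    return p,R.from_matrix(np.c_[x,-l,z])
def delta(phi,s,up,tilt=45):
    o=ctrl.get_obs();p,Rt=target(phi,s,up,tilt);Rc=R.from_rotvec(o["tool_rot"])
    print("t",round(o["t"],2),"tcp",o["tool_pos"].round(4),"open",round(o["opening"],4),"F",o["contact_force"].round(1),"q",o["q"].round(2))
    print(" units shift",(Rc.inv().apply(p-o["tool_pos"])/.02).round(3),"turn",((Rc.inv()*Rt).as_rotvec()/(np.pi/4)).round(3))
E
python3 -c "
from h import *
delta(0,-.06,0)"
```

```text
t 3.3 tcp [ 0.4389 -0.0856  0.3278] open -0.0 F [0.1 0.3 0.8] q [-0.68 -1.01  2.32  0.54  1.26  0.79]
 units shift [ 0.422 -5.628  8.037] turn [-0.006  0.01   0.002]
```

jog_arm([
  [0.05,-0.7,0.6,0,0,0,-1],
  [0.05,-0.7,0.6,0,0,0,-1],
  [0.05,-0.7,0.6,0,0,0,-1],
  [0.05,-0.7,0.6,0,0,0,-1],
  [0.05,-0.7,0.6,0,0,0,-1],
  [0.05,-0.7,0.6,0,0,0,-1],
  [0.05,-0.7,0.6,0,0,0,-1],
  [0.05,-0.7,0.6,0,0,0,-1],
])

```text
t: 4.1
tool_pos: [0.5042, 0.034, 0.269]
tool_rot: [-2.872, -0.12, -1.187]
contact_force: [-0.1, -0.5, -0.1]
opening: -0.0002
grip_force: 0.0
```

```bash
python3 -c "
from h import *
delta(0,-.04,0)"
```

```text
t 4.1 tcp [0.5042 0.034  0.269 ] open -0.0002 F [-0.1 -0.5 -0.1] q [-0.19 -0.83  2.34  0.25  0.88  1.22]
 units shift [-0.186  0.074  4.314] turn [-0.007  0.002  0.007]
```

jog_arm([
  [-0.03,0.01,0.6,0,0,0,-1],
  [-0.03,0.01,0.6,0,0,0,-1],
  [-0.03,0.01,0.6,0,0,0,-1],
  [-0.03,0.01,0.6,0,0,0,-1],
  [-0.03,0.01,0.6,0,0,0,-1],
  [-0.03,0.02,0.6,0,0,0,-1],
  [0,0,0.6,0,0,0,-1],
  [0,0,0,0,0,0,-1],
])

```text
t: 4.9
tool_pos: [0.5605, 0.0368, 0.2046]
tool_rot: [-2.873, -0.119, -1.18]
contact_force: [-0.7, -0.1, 0.1]
opening: 0.0005
grip_force: 0.0
```

```bash
cat > shot.py <<'E'
from h import *; import sys
k=sys.argv[1];out=[]
for n,(r0,r1,c0,c1) in (("scene",(145,250,230,350)),("top",(165,270,215,335))):
    im,d=ctrl.get_image(n);np.save(f"pics/d_{n}.npy",d)
    o=im[r0:r1,c0:c1,::-1]
    out.append(cv2.resize(cv2.convertScaleAbs(o,alpha=1 if n=="scene" else 1.8),(400,350),interpolation=cv2.INTER_CUBIC))
cv2.imwrite(f"pics/s{k}.png",np.hstack(out))
E
python3 shot.py 1; python3 -c "
from h import *
delta(0,.02,0)
p,_=target(0,-.038,0);o=ctrl.get_obs()['tool_pos']
print(proj('scene',[o]),proj('top',[o]))"
```

```text
t 5.0 tcp [0.5604 0.0364 0.2056] open 0.0002 F [0.3 0.  0.6] q [-0.15 -0.57  2.3   0.27  0.66  1.19]
 units shift [ 0.074 -0.021  3.082] turn [-0.008  0.005  0.005]
[[279.53632479 162.48665609]] [[276.51826595 230.65602131]]
```

View pics/s1.png

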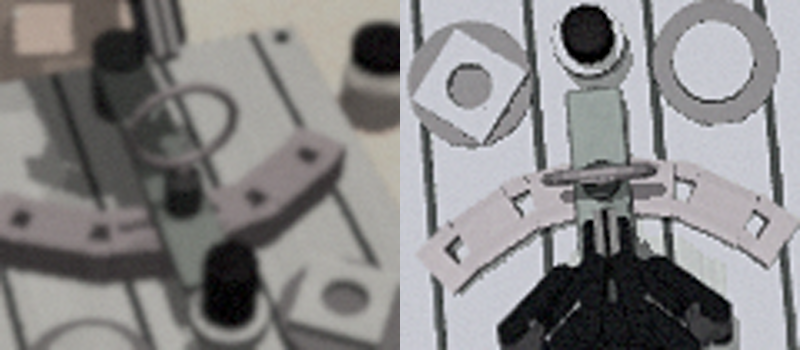

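The fingertips are centred behind the ring: in the top panel the tips are at about (607,215) and the ring spans 540–655. In the scene panel the tip is at about (162,58), above and behind the opening. Inserting now.

jog_arm([
  [0.02,0,0.4,0,0,0,-1],
  [0.02,0,0.4,0,0,0,-1],
  [0.03,-0.01,0.4,0,0,0,-1],
  [0,-0.01,0.4,0,0,0,-1],
  [0,0,0.4,0,0,0,-1],
  [0,0,0,0,0,0,-1],
])

```text
t: 5.6
tool_pos: [0.5886, 0.0385, 0.1744]
tool_rot: [-2.874, -0.115, -1.177]
contact_force: [-0.4, -1.2, 0.3]
opening: 0.0
grip_force: 0.0
```

jog_arm([
  [0,0,0.3,0,0,0,-1],
  [0,0,0.3,0,0,0,-1],
  [0,0,0.3,0,0,0,-1],
  [0,0,0.2,0,0,0,-1],
  [0,0,0,0,0,0,-1],
])

```text
t: 6.1
tool_pos: [0.6041, 0.0398, 0.1598]
tool_rot: [-2.874, -0.115, -1.179]
contact_force: [0.6, 0.7, 0.6]
opening: -0.0
grip_force: 0.0
```

```bash
python3 shot.py 2; python3 -c "
from h import *
delta(0,.02,0)"
```

```text
t 6.2 tcp [0.6042 0.0398 0.1605] open 0.0001 F [0.  0.4 0.3] q [-0.13 -0.36  2.24  0.3   0.51  1.16]
 units shift [ 0.105 -0.039 -0.065] turn [-0.007  0.007  0.003]
```

View pics/s2.png

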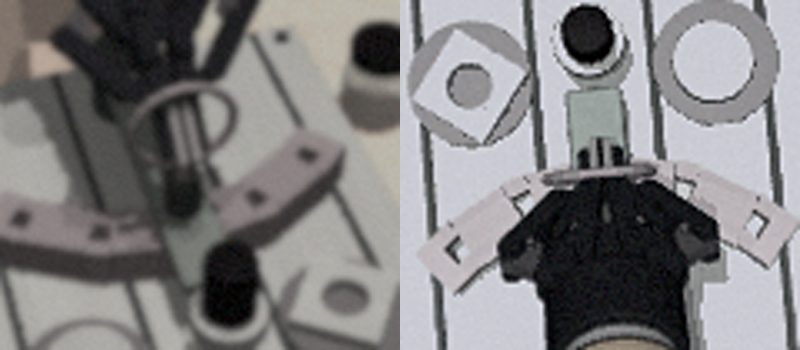

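The fingertips are through the ring opening with no contact force. Lifting gently while watching the force.

jog_arm([
  [0.06,0,-0.06,0,0,0,-1],
  [0.06,0,-0.06,0,0,0,-1],
  [0.06,0,-0.06,0,0,0,-1],
  [0.06,0,-0.06,0,0,0,-1],
  [0,0,0,0,0,0,-1],
])

```text
t: 6.7
tool_pos: [0.6038, 0.0398, 0.1672]
tool_rot: [-2.873, -0.115, -1.18]
contact_force: [-3.9, -0.4, 0.5]
opening: 0.0
grip_force: 0.0
```

jog_arm([
  [0.06,0,-0.06,0,0,0,-1],
  [0.06,0,-0.06,0,0,0,-1],
  [0,0,0,0,0,0,-1],
])

```text
t: 7.0
tool_pos: [0.6035, 0.0399, 0.1696]
tool_rot: [-2.874, -0.115, -1.178]
contact_force: [-1.2, 0.2, -4.2]
opening: -0.0001
grip_force: 1.8
```

jog_arm([
  [0.06,0,-0.06,0,0,0,-1],
  [0.06,0,-0.06,0,0,0,-1],
  [0.06,0,-0.06,0,0,0,-1],
  [0,0,0,0,0,0,-1],
])

```text
t: 7.4
tool_pos: [0.6037, 0.0399, 0.1752]
tool_rot: [-2.874, -0.115, -1.179]
contact_force: [-5.1, 0.1, -5.2]
opening: -0.0002
grip_force: 2.6
```

jog_arm([
  [0.06,0,-0.06,0,0,0,-1],
  [0.06,0,-0.06,0,0,0,-1],
  [0.06,0,-0.06,0,0,0,-1],
  [0.06,0,-0.06,0,0,0,-1],
  [0.06,0,-0.06,0,0,0,-1],
  [0.06,0,-0.06,0,0,0,-1],
  [0.06,0,-0.06,0,0,0,-1],
  [0,0,0,0,0,0,-1],
])

```text
t: 8.2
tool_pos: [0.6037, 0.0398, 0.187]
tool_rot: [-2.874, -0.115, -1.178]
contact_force: [-4.9, 0.0, -6.9]
opening: 0.0003
grip_force: 3.0
```

```bash
python3 shot.py 3; python3 -c "
from h import *
delta(0.349,.02,.026)
o=ctrl.get_obs()['tool_pos']
h=np.array([np.cos(PSI),np.sin(PSI)]);v=o[:2]-PIV
print('radius',v@h,'lat',h[0]*v[1]-h[1]*v[0])"
```

```text
t 8.3 tcp [0.6037 0.0398 0.1868] open 0.0001 F [-4.6  1.  -6.5] q [-0.13 -0.4   2.22  0.27  0.57  1.19]
 units shift [-0.237 -2.843 -0.366] turn [ 0.306  0.008 -0.313]
radius 0.16308425731985096 lat -0.0006749063315532374
```

View pics/s3.png

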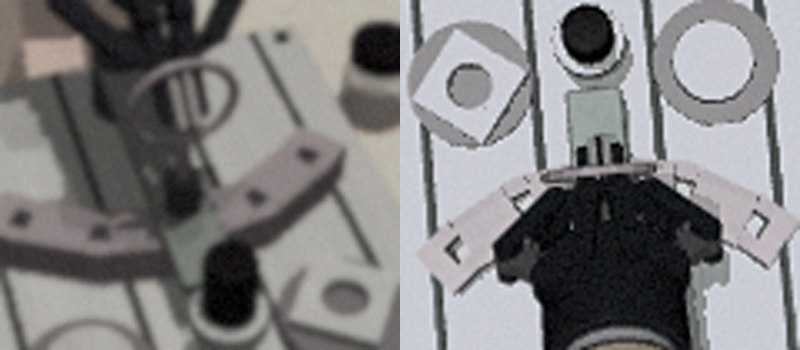

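The ring has risen about 20 mm (ring top from about row 85 to row 60 in the scene panel), and 6.8 N fits the spring at that lift. Swinging left along the arc, yawing with the arm.

jog_arm([
  [-0.001,-0.09,-0.001,0.01,0,-0.01,-1],
  [-0.001,-0.178,-0.001,0.02,0,-0.02,-1],
  [-0.001,-0.178,-0.001,0.02,0,-0.02,-1],
  [-0.001,-0.178,-0.001,0.02,0,-0.02,-1],
  [-0.001,-0.178,-0.001,0.02,0,-0.02,-1],
  [-0.001,-0.178,-0.001,0.02,0,-0.02,-1],
  [-0.001,-0.178,-0.001,0.02,0,-0.02,-1],
  [-0.001,-0.178,-0.001,0.02,0,-0.02,-1],
])

```text
t: 9.1
tool_pos: [0.5999, 0.0658, 0.1875]
tool_rot: [-2.798, -0.348, -1.15]
contact_force: [-3.6, -1.5, -5.9]
opening: -0.0003
grip_force: 2.6
```

```bash
python3 -c "
from h import *
delta(0.349,.018,.023)"
```

```text
t 9.1 tcp [0.5999 0.0658 0.1875] open -0.0003 F [-3.6 -1.5 -5.9] q [-0.14 -0.39  2.22  0.47  0.63  0.9 ]
 units shift [-0.118 -1.555 -0.097] turn [ 0.156  0.006 -0.161]
```

jog_arm([
  [-0.001,-0.18,-0.001,0.02,0,-0.02,-1],
  [-0.001,-0.18,-0.001,0.02,0,-0.02,-1],
  [-0.001,-0.18,-0.001,0.02,0,-0.02,-1],
  [-0.001,-0.18,-0.001,0.02,0,-0.02,-1],
  [-0.001,-0.18,-0.001,0.02,0,-0.02,-1],
  [-0.001,-0.18,-0.001,0.02,0,-0.02,-1],
  [-0.001,-0.18,-0.001,0.02,0,-0.02,-1],
  [0,-0.1,0,0.01,0,-0.01,-1],
])

```text
t: 9.9
tool_pos: [0.5915, 0.0915, 0.1882]
tool_rot: [-2.707, -0.567, -1.115]
contact_force: [-1.3, -1.5, -6.1]
opening: 0.0
grip_force: 2.6
```

jog_arm([
  [0,0,0,0,0,0,-1],
  [0,0,0,0,0,0,-1],
])

```text
t: 10.1
tool_pos: [0.5914, 0.0917, 0.1881]
tool_rot: [-2.707, -0.566, -1.114]
contact_force: [-0.7, -0.8, -7.3]
opening: -0.0004
grip_force: 2.6
```

```bash
python3 shot.py 4; python3 -c "
from h import *
delta(0.349,.018,.023)"
```

```text
t 10.2 tcp [0.5913 0.0917 0.188 ] open -0.0003 F [-1.7 -0.7 -7. ] q [-0.15 -0.39  2.21  0.62  0.72  0.66]
 units shift [-0.04  -0.201  0.009] turn [ 0.006  0.005 -0.013]
```

View pics/s4.png

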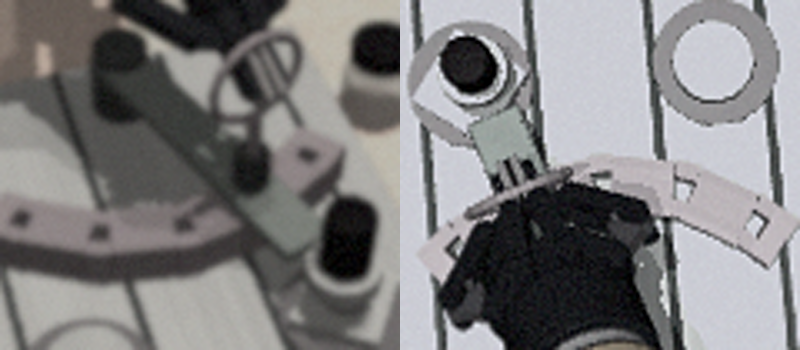

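The scope now stands over the left pad, at about (467,63) in the top panel. I'll get the arm angle from blob centroids.

```bash
cat > ang.py <<'E'
from h import *
# dark scope top seen from above, z .16; returns arm angle rel. to start, pivot as the top camera sees it
def blob(im,c):
    m=(im[:,:,:].max(2)<45*0.6).astype(np.uint8);n,l,s,cc=cv2.connectedComponentsWithStats(m)
    k=min(range(1,n),key=lambda i:np.hypot(*(cc[i]-c))+(1e3 if s[i,4]<60 else 0));return cc[k],s[k,4]
im0=cv2.imread("pics/top0.png")
c0,a0=blob(im0,(271.5,175));p0=at("top",c0,.16)[:2]
im1=ctrl.get_image("top")[0];c1,a1=blob(im1,(235,184));p1=at("top",c1,.16)[:2]
pv=p0-.24*np.array([np.cos(PSI),np.sin(PSI)])
for P in (pv,np.array([.4386,.0283])):
    v0,v1=p0-P,p1-P;print(c0,a0,c1,a1,P.round(4),"angle",(np.arctan2(v1[1],v1[0])-np.arctan2(v0[1],v0[0])).round(4),np.hypot(*v0).round(4),np.hypot(*v1).round(4))
E
python3 ang.py
```

```text
[270.81818182 174.88995215] 209 [235.20560748 183.95327103] 214 [0.4352 0.0286] angle 0.3113 0.24 0.2399
[270.81818182 174.88995215] 209 [235.20560748 183.95327103] 214 [0.4386 0.0283] angle 0.3155 0.2367 0.2369
```

jog_arm([
  [0,-0.07,0,0.004,0,-0.004,-1],
  [0,-0.07,0,0.004,0,-0.004,-1],
  [0,-0.07,0,0.004,0,-0.004,-1],
  [0,0,0,0,0,0,-1],
  [0,0,0,0,0,0,-1],
])

```text
t: 10.75
tool_pos: [0.5894, 0.0957, 0.1879]
tool_rot: [-2.699, -0.584, -1.11]
contact_force: [-1.3, 0.8, -6.2]
opening: 0.0
grip_force: 2.5
```

```bash
python3 ang.py; python3 -c "
from h import *
delta(0.349,.018,.023)"
```

```text
[270.81818182 174.88995215] 209 [232.35545024 185.25592417] 211 [0.4352 0.0286] angle 0.3377 0.24 0.2398
[270.81818182 174.88995215] 209 [232.35545024 185.25592417] 211 [0.4386 0.0283] angle 0.3422 0.2367 0.2369
t 10.8 tcp [0.5895 0.0957 0.1879] open 0.0001 F [-0.6 -0.5 -6.1] q [-0.15 -0.39  2.21  0.62  0.73  0.65]
 units shift [-0.034  0.02   0.009] turn [-0.007  0.005 -0.001]
```

jog_arm([
  [0,-0.06,0,0,0,0,-1],
  [0,0,0,0,0,0,-1],
  [-0.06,0,0.06,0,0,0,-1],
  [-0.06,0,0.06,0,0,0,-1],
  [-0.06,0,0.06,0,0,0,-1],
  [-0.06,0,0.06,0,0,0,-1],
  [0,0,0,0,0,0,-1],
])

```text
t: 11.5
tool_pos: [0.589, 0.0967, 0.1809]
tool_rot: [-2.699, -0.583, -1.11]
contact_force: [-0.6, 0.3, -4.4]
opening: 0.0002
grip_force: 2.3
```

jog_arm([
  [-0.06,0,0.06,0,0,0,-1],
  [-0.06,0,0.06,0,0,0,-1],
  [-0.06,0,0.06,0,0,0,-1],
  [0,0,0,0,0,0,-1],
  [0,0,0,0,0,0,-1],
])

```text
t: 12.0
tool_pos: [0.5891, 0.0967, 0.1762]
tool_rot: [-2.699, -0.583, -1.111]
contact_force: [-1.4, -0.2, -4.7]
opening: 0.0
grip_force: 2.2
```

```bash
python3 ang.py
```

```text
[270.81818182 174.88995215] 209 [231.66511628 185.51627907] 215 [0.4352 0.0286] angle 0.3439 0.24 0.24
[270.81818182 174.88995215] 209 [231.66511628 185.51627907] 215 [0.4386 0.0283] angle 0.3485 0.2367 0.237
```

The ring is still loaded below the plate-rest height, so the pin seems to be entering the hole. Lowering it further.

jog_arm([
  [-0.06,0,0.06,0,0,0,-1],
  [-0.06,0,0.06,0,0,0,-1],
  [-0.06,0,0.06,0,0,0,-1],
  [0,0,0,0,0,0,-1],
  [0,0,0,0,0,0,-1],
])

```text
t: 12.55
tool_pos: [0.5891, 0.0967, 0.1711]
tool_rot: [-2.699, -0.583, -1.111]
contact_force: [-1.7, -0.7, -3.9]
opening: 0.0001
grip_force: 1.9
```

jog_arm([
  [-0.06,0,0.06,0,0,0,-1],
  [-0.06,0,0.06,0,0,0,-1],
  [-0.06,0,0.06,0,0,0,-1],
  [-0.06,0,0.06,0,0,0,-1],
  [-0.06,0,0.06,0,0,0,-1],
  [-0.06,0,0.06,0,0,0,-1],
  [0,0,0,0,0,0,-1],
  [0,0,0,0,0,0,-1],
])

```text
t: 13.35
tool_pos: [0.5889, 0.0968, 0.1607]
tool_rot: [-2.699, -0.583, -1.11]
contact_force: [0.5, -0.5, 0.1]
opening: 0.0002
grip_force: 0.0
```

```bash
python3 ang.py; python3 shot.py 5; python3 -c "
from h import *
delta(0.349,.02,0)
for up in (0,.012):
    print(up,'ring top scene',proj('scene',[list(PIV+.15*np.array([np.cos(PSI+.349),np.sin(PSI+.349)]))+[.206+up]]))"
```

```text
[270.81818182 174.88995215] 209 [231.67592593 185.58333333] 216 [0.4352 0.0286] angle 0.3441 0.24 0.2398
[270.81818182 174.88995215] 209 [231.67592593 185.58333333] 216 [0.4386 0.0283] angle 0.3487 0.2367 0.2369
t 13.5 tcp [0.5889 0.0967 0.1609] open 0.0002 F [ 0.2 -0.9  0.1] q [-0.15 -0.35  2.24  0.66  0.68  0.6 ]
 units shift [ 0.108  0.076 -0.032] turn [-0.006  0.005 -0.001]
0 ring top scene [[308.88446438 163.8616717 ]]
0.012 ring top scene [[309.16167861 159.02083624]]
```

View pics/s5.png

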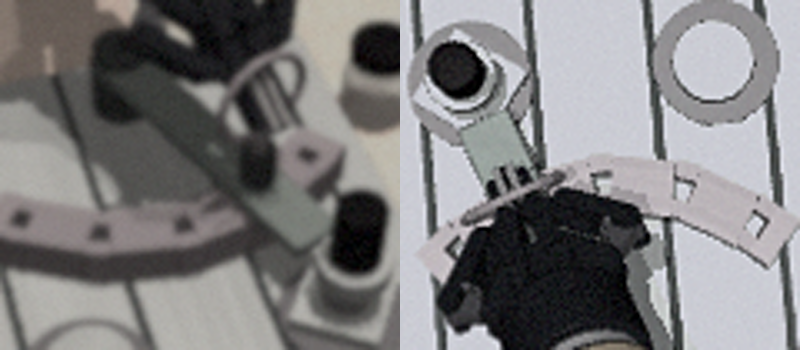

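The force is zero, the ring is down on its guide, and it carried load down to about the seated height. Withdrawing straight back along the finger.

jog_arm([
  [0.05,0.05,-0.1,0,0,0,-1],
  [0,0.02,-0.3,0,0,0,-1],
  [0,0,-0.4,0,0,0,-1],
  [0,0,-0.5,0,0,0,-1],
  [0,0,-0.5,0,0,0,-1],
  [0,0,-0.5,0,0,0,-1],
  [0,0,-0.5,0,0,0,-1],
  [0,0,-0.5,0,0,0,-1],
])

```text
t: 14.3
tool_pos: [0.5474, 0.076, 0.2093]
tool_rot: [-2.699, -0.584, -1.112]
contact_force: [0.3, 0.0, -0.7]
opening: -0.0
grip_force: 0.0
```

jog_arm([
  [0,0,-0.6,0,0,0,-1],
  [0,0,-0.6,0,0,0,-1],
  [0,0,-0.6,0,0,0,-1],
  [0,0,-0.6,0,0,0,-1],
  [0,0,-0.3,0,0,0,-1],
  [0,0,0,0,0,0,-1],
])

```text
t: 14.9
tool_pos: [0.5134, 0.06, 0.2481]
tool_rot: [-2.699, -0.583, -1.114]
contact_force: [0.4, -0.5, -0.2]
opening: 0.0
grip_force: 0.0
```

```bash
python3 ang.py
python3 - <<'E'
from h import *
o=ctrl.get_obs();print(o["t"],o["tool_pos"].round(3),o["contact_force"].round(1),o["q"].round(2))
def ring(pts_phi,up):
    a=PSI+pts_phi;h=np.array([np.cos(a),np.sin(a),0]);l=np.array([-h[1],h[0],0]);th=np.linspace(0,2*np.pi,60)
    return (np.r_[PIV,.177+up]+.15*h)+31*.001*np.cos(th)[:,None]*l+.029*np.sin(th)[:,None]*np.array([0,0,1])
im0=cv2.imread("pics/scene0.png");im1=ctrl.get_image("scene")[0][:,:,::-1].copy()
out=[]
for im,phi,c0 in ((im0,0,245),(im1,.346,265)):
    c=cv2.resize(im[145:235,c0:c0+90],(390,390),interpolation=cv2.INTER_CUBIC);s=390/90
    for up,col in ((0,(0,255,0)),(.012,(0,0,255))):
        p=((proj("scene",ring(phi,up))-[c0,145]+.5)*s)
        for q in p: cv2.circle(c,tuple(int(v) for v in q),1,col,-1)
    out.append(c)
cv2.imwrite("pics/s6.png",np.hstack(out))
E
```

```text
[270.81818182 174.88995215] 209 [231.69266055 185.55504587] 218 [0.4352 0.0286] angle 0.3439 0.24 0.2399
[270.81818182 174.88995215] 209 [231.69266055 185.55504587] 218 [0.4386 0.0283] angle 0.3484 0.2367 0.2369
14.95 [0.513 0.06  0.247] [ 0.8 -0.6 -0.4] [-0.29 -0.72  2.32  0.59  0.99  0.67]
```

View pics/s6.png

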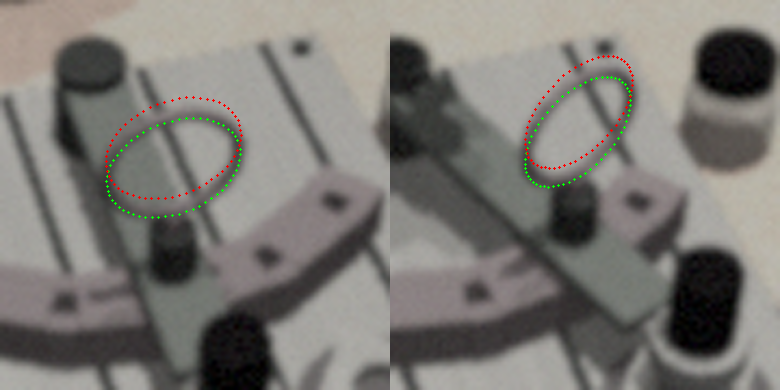

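In both halves of the picture the ring sits on the seated (green) outline, with its bottom at about (160,215) before and (545,185) now. The arm angle is about 0.346 rad, and the gripper is clear with no force on it. Handing in.

```bash
python3 -c "
from station import ctrl
print(ctrl.finish_job())"
```

```text
the job is handed in; nothing more can be done
None
```

The swing arm is now one hole to the left, with the camera over the square plate and the pin home in that hole as far as the pictures and forces show. The gripper is clear of everything, and the job is handed in at about 15 s; no verdict came back.

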